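# Pack the parrot's kit drawer

## Task

Pack away the parrot's foraging kit: nest every loose steel cup, mouth up, into one straight stack on the cup that is fixed in the open drawer of the acrylic shelf unit, and put every loose red ring flat on the stacker's post in the same drawer. Then push the drawer fully home with everything still in place, leaving the white pot and the birch discs where they are.

Things in the scene. Friction and masses are not known exactly. Their poses are not given: they have to be found in the camera images.
- cup1: loose steel cup (up to four alike; None if absent), mouth up on the counter, 50 mm high. Body tapers from 46 mm diameter at the base to 52 at 24 mm height; an outward step leads to a collar 64 mm outside, 58 inside, up to the rim. Nested, its step rests on the rim below: 26 mm pitch, collar stays exposed, 2 to 3 mm side play. About 0.12 kg. Origin: centre of underside, z up.
- cup2: loose steel cup (up to four alike; None if absent), mouth up on the counter, 50 mm high. Body tapers from 46 mm diameter at the base to 52 at 24 mm height; an outward step leads to a collar 64 mm outside, 58 inside, up to the rim. Nested, its step rests on the rim below: 26 mm pitch, collar stays exposed, 2 to 3 mm side play. About 0.12 kg. Origin: centre of underside, z up.
- cup3: loose steel cup (up to four alike; None if absent), mouth up on the counter, 50 mm high. Body tapers from 46 mm diameter at the base to 52 at 24 mm height; an outward step leads to a collar 64 mm outside, 58 inside, up to the rim. Nested, its step rests on the rim below: 26 mm pitch, collar stays exposed, 2 to 3 mm side play. About 0.12 kg. Origin: centre of underside, z up.
- cup4: loose steel cup (up to four alike; None if absent), mouth up on the counter, 50 mm high. Body tapers from 46 mm diameter at the base to 52 at 24 mm height; an outward step leads to a collar 64 mm outside, 58 inside, up to the rim. Nested, its step rests on the rim below: 26 mm pitch, collar stays exposed, 2 to 3 mm side play. About 0.12 kg. Origin: centre of underside, z up.
- ring1: one of two loose red plastic rings, alike, flat on the counter: 60 mm outside diameter, hole 28 mm, 25 mm high, 0.05 kg. Origin: centre of the underside, z along its axis.
- ring2: one of two loose red plastic rings, alike, flat on the counter: 60 mm outside diameter, hole 28 mm, 25 mm high, 0.05 kg. Origin: centre of the underside, z along its axis.
- kit_drawer (a joint): opening of the white drawer, m: 0 = fully home at its stop, starts 0.135 to 0.160 open (towards the robot), most 0.165. Slides along x of kit_unit with about 2 N friction, stays where left. 280 mm wide, 170 deep; floor 20 mm above the counter, front panel 10 mm thick, its top 60 mm above the counter, side walls' top 46 mm.
- holder (a point): centre of the underside of the steel cup fixed in the drawer, on the drawer floor, 20 mm above the counter, 75 mm behind the front face, in the robot's left half; moves with the drawer. Same shape as the loose cups (rim 50 mm above this point). First nested cup: underside 26 mm above this point, second 52 mm, and so on. Axes as kit_unit.
- post (a point): foot of the red stacker post, on its 60 mm round base plate in the drawer, 24 mm above the counter, 120 mm to the right of holder; moves with the drawer. Post 18 mm diameter, 58 mm tall, narrowing to 10 mm over the last 8 mm. First ring: underside at this point, second 25 mm higher. Axes as kit_unit.
- pull (a point): middle of the drawer's steel bar handle, about 140 mm long across the drawer, 35 mm in front of the front face, 40 mm above the counter; moves with the drawer. Pushing it along +x of kit_unit closes the drawer.
- kit_unit: fixed frosted acrylic shelf unit, 316 mm wide, 208 mm high, open at the front; a teal foraging wheel on its roof reaches 270 mm. Origin: on the counter below the middle of the drawer's front face when home; x points level into the unit, away from the robot, y left, z up. The housing spans x = 15 to 215 mm; roof underside 200 mm above the counter.
- pot: white ceramic pot, 110 mm diameter, 100 mm high, with two side handles, on the counter to the right; a bystander to be left alone. Origin: centre of the underside.
- discs: three birch discs of 90 mm diameter joined as one pile 30 mm high on the counter beyond the loose things; a bystander to be left alone. Origin: centre of the underside.
Mind the look-alikes: they are no part of the job. Leave any purple or yellow look-alike of the ring1 alone.

How it is judged:
On the way, in this order (a step that is already met when the one before it is completed fails the run):
1. every loose cup is nested upright in the stack on the fixed cup and every loose ring lies on the post (horizontal distance between each of cup1, cup2, cup3, cup4 and holder below 0.012 m and angle between each of cup1, cup2, cup3, cup4's own z axis and vertical below 0.1 rad and (z of cup1 in the frame of holder between 0.021 and 0.031 m or z of cup1 in the frame of holder between 0.047 and 0.057 m or z of cup1 in the frame of holder between 0.073 and 0.083 m or z of cup1 in the frame of holder between 0.099 and 0.109 m) and (z of cup2 in the frame of holder between 0.021 and 0.031 m or z of cup2 in the frame of holder between 0.047 and 0.057 m or z of cup2 in the frame of holder between 0.073 and 0.083 m or z of cup2 in the frame of holder between 0.099 and 0.109 m) and (z of cup3 in the frame of holder between 0.021 and 0.031 m or z of cup3 in the frame of holder between 0.047 and 0.057 m or z of cup3 in the frame of holder between 0.073 and 0.083 m or z of cup3 in the frame of holder between 0.099 and 0.109 m) and (z of cup4 in the frame of holder between 0.021 and 0.031 m or z of cup4 in the frame of holder between 0.047 and 0.057 m or z of cup4 in the frame of holder between 0.073 and 0.083 m or z of cup4 in the frame of holder between 0.099 and 0.109 m) and horizontal distance between each of ring1, ring2 and post below 0.009 m and angle between each of ring1, ring2's own z axis and vertical below 0.12 rad and z of each of ring1, ring2 in the frame of post below 0.031 m), for 0.2 s.
2. the drawer is pushed fully home (value of joint kit_drawer below 0.004 m), for 0.2 s.
At the end, for the whole second after the job is handed in: Each cup present is upright (0.1 rad), within 12 mm of the fixed cup's axis and 5 mm of a seated height (26, 52, 78 or 104 mm over holder). Each ring lies flat (0.12 rad), within 9 mm of the post's axis, underside at most 31 mm over its foot. Drawer within 4 mm of home; all at rest (all of step 1 and value of joint kit_drawer below 0.004 m and linear speed of each of cup1, cup2, cup3, cup4, ring1, ring2 below 0.02 m/s); the robot touches nothing.
It fails at once if the white pot is disturbed (distance of pot from where it was at the start of the episode above 0.03 m or angle between pot's own z axis and vertical above 0.4 rad).
It fails at once if the birch discs are disturbed (distance of discs from where it was at the start of the episode above 0.03 m or angle between discs's own z axis and vertical above 0.4 rad).
Of cup1, cup2, cup3, cup4 only 3 to 4 are there at a start; the rules pass over those that are not, and their reading is None.
At some moment in a run one of cup1, cup2, cup3, cup4, ring1, ring2 may be knocked a few centimetres aside while the robot is not near it.
It also fails if it takes over 208 s, if anything falls off the work surface, if the arm or the gripper's body presses on something with over 40 N, if the wrist force passes 120 N, or if a joint passes its speed limit or range.

## Robot

A 6-joint arm with a two-finger parallel gripper is mounted at the origin on the work surface. World frame = base frame: x ahead of the robot, y to its left, z up, the work surface at z = 0. Lengths are in m, angles in rad, forces in N, time in s.
With the tool pointing down it reaches from about 0.15 to 0.775 m from the base axis. Payload 6.1 kg.
Tool frame: the origin (TCP) lies on the centre line of the jaws, within the pads' length; the fingertips stand 8 mm ahead of it and the grasp point (between the pads) lies 11 mm behind it; z points along the fingers, y is the line along which they close (so a half turn about z gives the same grasp; the last joint's range is limited). The gripper opens to 85 mm and grips with 20 to 120 N. Pads are 22 mm wide; open, the fingers measure 114 mm over their backs; the gripper's body (76 mm by 85 mm) begins 54 mm behind the grasp point. The pads swing forward as they close: fully open they stand 13 mm farther back than shut.
Start: joints at [-1.273, 0.126, -0.04, 1.405, 0, 1.571], TCP at [0.154, -0.502, 0.239] pointing down, gripper open.
Joint ranges: [-2.72, 2.72], [-0.95, 1.95], [-1.27, 1.35], [-1.78, 2.02], [-1.46, 1.47], [-3.14, 3.14]. Speed limits (rad/s): [2.39, 2.39, 3.01, 3.14, 3.14, 3.14].

## Interface

Orientations are given as a 3x3 rotation matrix whose columns are the frame's x, y, z axes.
In Python, from station import * gives the robot as it stands. The module is installed in compiled form; this text tells all that it offers.
- The arm moves only by the shell command python3 -m pendant 'ROWS' [OPENING] [FORCE]. ROWS is text: rows parted by semicolons, each of 6 numbers parted by spaces: the shift along the tool's x, y, z in cm, then the turn, a rotation vector about the tool's x, y, z in rad. In form: dx dy dz wx wy wz; .... A call has 1 to 20 rows; each row is the pose to reach, as a shift and turn from the pose commanded when the call began, along the tool's axes at that moment; what a row does not reach only later rows make up. A row lasts 1/10 s, in which the tool goes at most 50 mm and 8.59 degrees, less where a joint would pass 70% of its speed; a pose out of reach is approached as far as the arm can. A call with a gripper value outside its range is refused whole. OPENING is the finger opening in cm, from 0 to 8.54, set as the call begins (- or left out, the last holds). The fingers move at their own pace and stop on an object; FORCE is the grip in N (left out, the last holds). Time passes only in rows, so rows that repeat a pose let the fingers close. It gives the time, the measured TCP pose, the force, the opening and the grip force at its end, in the units of the state.
- observe(): the state, without advancing time (a new reading comes with each control period).
- read_camera(name): name is "side" or "top"; returns a dict with "pixels" (480x640x3 uint8, blue, green, red), "z_map" (480x640 float32, m along the optical axis (not along the pixel's ray), 0 where there is no reading), "intrinsics" (3x3 intrinsics, pixels), "R" (3x3) and "t" (3): a world point X has camera coordinates R X + t. Camera axes: x right, y down, z forward; pixel columns grow to the right and rows downward; lengths in m; the calibration is good to about 2 mm. A picture is of the moment at which its call begins.
- hand_in(): hands the job in; it is judged then, once.
The state is a dict: "clock": time; "q": joint angles; "qd": joint speeds; "effort": joint torques, N m; "eef_pos": TCP position; "ee_rot": TCP orientation; "ft_force": force on the tool from outside, world axes, zero at the start; "wrist_torque": the same for the moment, N m; "width": finger opening in m; "finger_force": force on a finger pad.
Only numpy, scipy, OpenCV 4.12 (cv2) and the standard library are available. Lean on these libraries where they do the work, as an engineer would, in place of code of your own. Each camera call takes 0.05 s, during which the arm holds its last target. There are 200 camera calls.

## Working session

There is one attempt and no reset: what is moved stays moved. The work goes in short steps, Python scripts to look and compute and a shell command to move; the robot and the scene stay as the last step left them, time stands still between calls to the robot, and variables do not carry over. Pictures are saved under pics/ and viewed, at most 14 in all, crops included, and the job is handed in when it is done.

```bash
mkdir -p pics; cat > h.py <<'E'
from station import *
import numpy as np, cv2
def cam(n):
    c=read_camera(n); return c
def pts(c):
    K=c["intrinsics"];z=c["z_map"];v,u=np.mgrid[0:480,0:640]
    P=np.stack([(u-K[0,2])/K[0,0]*z,(v-K[1,2])/K[1,1]*z,z],-1)
    return (P-c["t"])@c["R"]   # R^T (P-t)
def ray(c,u,v,h):
    d=c["R"].T@np.linalg.inv(c["intrinsics"])@np.array([u,v,1.]);o=-c["R"].T@c["t"]
    return o+d*(h-o[2])/d[2]
E
python3 - <<'E'
from h import *
s=observe();print(s["clock"],s["eef_pos"],s["ee_rot"],s["width"])
for n in("top","side"):
    c=cam(n);cv2.imwrite(f"pics/{n}0.png",c["pixels"]);print(n,c["intrinsics"][0],-c["R"].T@c["t"],c["R"])
E
```

```text
0.0 [ 0.1539239  -0.50152035  0.23850951] [[ 9.55998620e-01  2.93370755e-01 -4.87501803e-04]
 [ 2.93371160e-01 -9.55997365e-01  1.54912820e-03]
 [-1.15815300e-05 -1.62398339e-03 -9.99998681e-01]] 0.08541677911533599
top [488.89034276   0.         314.5120968 ] [ 0.44420789 -0.02769817  1.42673276] [[ 0.00967044 -0.9999508  -0.00220803]
 [-0.99697093 -0.00947116 -0.07719627]
 [ 0.07717156  0.00294787 -0.99701347]]
side [457.4750972    0.         319.13273781] [0.21624713 0.83452103 0.81767863] [[-0.93978529 -0.34126314 -0.0185224 ]
 [-0.20349766  0.6022963  -0.77189887]
 [ 0.27457661 -0.72164994 -0.63547545]]
```

View pics/top0.png

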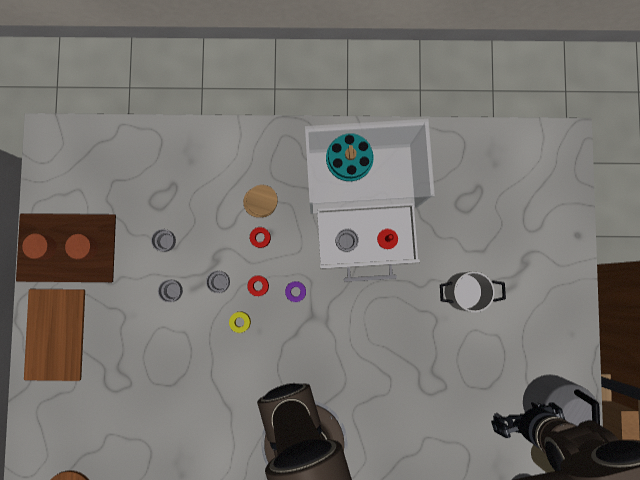

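View pics/side0.png

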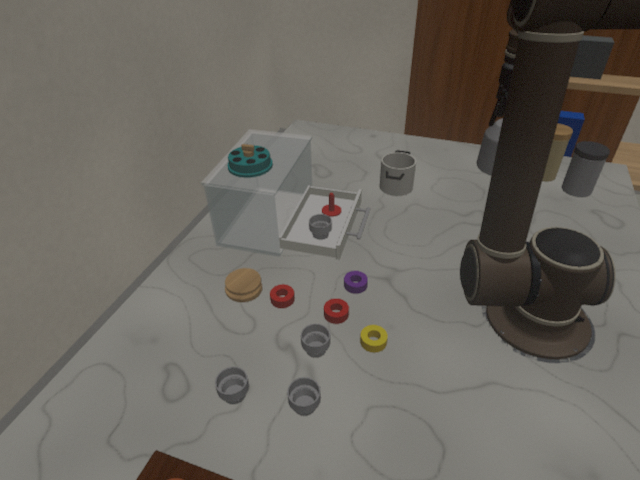

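The top view shows three loose cups at (164,240), (171,291) and (218,282), with the fixed cup at (346,240). The red rings are at (260,238) and (258,286), and the post is at (387,238). Things that could be mistaken for them are the purple ring (296,292), the yellow ring (240,322) and the fixed cup (346,240). The side view confirms three cups and two red rings. I choose the three grey cups outside the drawer and the two red rings on the counter.

```bash
cat >> h.py <<'E'
def fit(xy):
    A=np.c_[2*xy,np.ones(len(xy))];p=np.linalg.lstsq(A,(xy**2).sum(1),rcond=None)[0]
    return p[:2],np.sqrt(p[2]+p[0]**2+p[1]**2)
def blobs(c):
    "components standing above counter on left side"
    W=pts(c);m=((W[...,2]>.012)&(W[...,2]<.09)&(W[...,0]>.25)&(W[...,0]<.7)&(W[...,1]>.04)&(W[...,1]<.48)).astype(np.uint8)
    n,l,st,ce=cv2.connectedComponentsWithStats(m);out=[]
    for i in range(1,n):
        if st[i,4]<60: continue
        k=l==i;P=W[k];top=np.percentile(P[:,2],95)
        cs,_=cv2.findContours(k.astype(np.uint8),cv2.RETR_EXTERNAL,cv2.CHAIN_APPROX_NONE)
        q=max(cs,key=len)[:,0,:]
        (u,v),r=cv2.minEnclosingCircle(q)
        b=np.median(c["pixels"][k],0)
        out.append((ce[i].round(),b,st[i,4],top.round(4),P[P[:,2]>top-.008][:,:2].mean(0).round(4)))
    return out
E
python3 - <<'E'
from h import *
for n in("top","side"):
    c=cam(n);print(n)
    for b in blobs(c):print(*b)
    W=pts(c);hsv=cv2.cvtColor(c["pixels"],cv2.COLOR_BGR2HSV)
    z=W[...,2]
    print('counter z',np.median(z[(abs(W[...,0]-.4)<.05)&(abs(W[...,1]+.1)<.03)]))
    d=(z>.062)&(z<.09)&(abs(W[...,0]-.55)<.1)&(abs(W[...,1]+.1)<.16)
    red=(hsv[...,1]>150)&((hsv[...,0]<8)|(hsv[...,0]>172))
    print('post tip',W[d&red&(z>.07)].mean(0),(d&red).sum())
    d&=~red
    print('holder rim',d.sum(),W[d].mean(0)); 
    q=W[d][:,:2]; q=q[np.hypot(*(q-np.median(q,0)).T)<.05]; print(fit(q),q.min(0),q.max(0))
    ww=(z>.052)&(z<.064)&(W[...,0]<.52)&(W[...,0]>.4)&(W[...,1]<.04)&(W[...,1]>-.26);
    Q=W[ww];print('front panel',len(Q),Q.mean(0),cv2.fitLine(Q[:,:2].astype(np.float32),cv2.DIST_HUBER,0,.01,.01).T,Q.min(0),Q.max(0))
    if n=="top":cv2.imwrite("pics/crop0.png",cv2.resize(c["pixels"][200:345,140:430],None,fx=2.7,fy=2.7,interpolation=cv2.INTER_CUBIC))
E
```

```text
top
[260. 205.] [ 69. 102. 130.] 568 0.0349 [0.6763 0.1301]
[260. 237.] [ 23.  27. 154.] 277 0.0306 [0.5832 0.1343]
[162. 240.] [88. 85. 85.] 291 0.0534 [0.5701 0.4069]
[216. 281.] [97. 94. 95.] 261 0.0527 [0.4545 0.2496]
[257. 285.] [ 26.  30. 158.] 279 0.0302 [0.4442 0.1392]
[168. 290.] [94. 90. 91.] 288 0.0534 [0.4273 0.3835]
[288. 291.] [133.  48.  99.] 94 0.0299 [0.4289 0.0497]
[239. 321.] [ 38. 165. 168.] 290 0.0304 [0.3402 0.189 ]
counter z 0.0004398105190063498
post tip [ 0.58193387 -0.23179868  0.07899618] 33
holder rim 156 [ 0.54280955 -0.12774575  0.06707105]
(array([ 0.54131779, -0.12180835]), np.float64(0.0358607130269652)) [ 0.49967839 -0.15386173] [ 0.5890398 -0.083144 ]
front panel 264 [ 0.5064666  -0.15106289  0.05951303] [[ 0.07194683 -0.99740845  0.5064666  -0.15106289]] [ 0.49625256 -0.25991327  0.05246513] [ 0.5182568  -0.03949001  0.06394791]
side
[247. 286.] [ 71.  99. 121.] 696 0.0298 [0.6749 0.1351]
[354. 285.] [92.5 49.5 77.5] 152 0.0254 [0.4254 0.0507]
[282. 294.] [ 41.  45. 128.] 365 0.0247 [0.5809 0.1386]
[336. 309.] [ 40.  43. 127.] 392 0.025 [0.4416 0.1418]
[315. 339.] [78.  79.  79.5] 660 0.0488 [0.4516 0.2522]
[374. 337.] [ 44. 136. 147.] 466 0.0252 [0.3376 0.1919]
[232. 383.] [77. 78. 79.] 779 0.0484 [0.5682 0.4098]
[304. 394.] [79. 80. 80.] 791 0.0491 [0.4254 0.3858]
counter z -0.0020673075789895403
post tip [ 0.58072956 -0.23387033  0.07904499] 3
holder rim 143 [ 0.57371408 -0.14069893  0.06725663]
(array([ 0.5716521 , -0.11249491]), np.float64(0.030065406285255163)) [ 0.53969901 -0.14727102] [ 0.60331885 -0.08087467]
front panel 192 [ 0.50274877 -0.13819685  0.05737051] [[ 0.06967922 -0.99756944  0.5027488  -0.13819686]] [ 0.49225362 -0.25890915  0.05272114] [ 0.51552291 -0.03712346  0.06156326]
```

View pics/crop0.png

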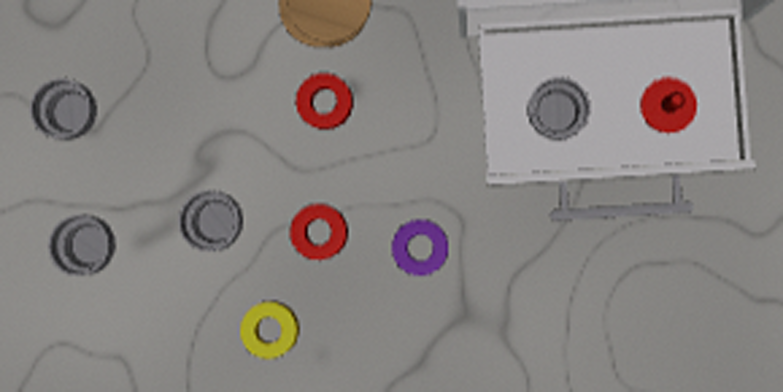

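The crop confirms the choice: three plain steel cups, two red rings, the fixed cup at crop (558,108) and the post at (668,105). Next I refine the holder and post by ray casting and add a move calculator.

```bash
cat >> h.py <<'E'
def redmask(c):
    h=cv2.cvtColor(c["pixels"],cv2.COLOR_BGR2HSV);return ((h[...,1]>120)&((h[...,0]<8)|(h[...,0]>172)))
def plan(x,y,z,yaw=None,p=None,R=None):
    "row (cm, rad) from the present pose (or p) to world x,y,z with tool x axis at yaw"
    s=observe();R=s["ee_rot"] if R is None else R;p=s["eef_pos"] if p is None else p
    d=R.T@(np.array([x,y,z])-p)*100
    w=0 if yaw is None else -(yaw-np.arctan2(R[1,0],R[0,0]))
    print("row",d.round(2),"wz",round(w,3))
E
python3 - <<'E'
from h import *
from scipy.spatial import cKDTree
for n in("top","side"):
    c=cam(n);W=pts(c);z=W[...,2]
    r=redmask(c)&(abs(W[...,0]-.58)<.05)&(abs(W[...,1]+.232)<.05)
    base=r&(z>.012)&(z<.034);print(n,'base',base.sum(),W[base].mean(0), 'tip',W[r&(z>.072)].mean(0),(r&(z>.072)).sum())
    # cup-like rims: points 6 mm under top
    for cx,cy,h in((.5717,-.1125,.07),(.453,.251,.05),(.569,.408,.05),(.4265,.3847,.05)):
        k=(np.hypot(W[...,0]-cx,W[...,1]-cy)<.04)&(z>h-.012)&(z<h+.007)
        uv=np.argwhere(k)[:,::-1]
        e=cv2.fitEllipse(cv2.convexHull(uv.astype(np.int32)));P=ray(c,*e[0],h)
        print('rim',P.round(4),'ellipse',np.round(e[1],1),W[k].mean(0).round(4))
plan(.453,.251,.20,.072)
E
```

```text
top base 285 [ 0.58062855 -0.23229233  0.02421944] tip [ 0.58182668 -0.23167793  0.07920145] 31
rim [ 0.5736 -0.1131  0.07  ] ellipse [22.6 22.7] [ 0.5755 -0.115   0.0694]
rim [0.454  0.2487 0.05  ] ellipse [22.3 23.2] [0.4543 0.2496 0.0491]
rim [0.5699 0.4074 0.05  ] ellipse [22.2 23.3] [0.5705 0.4093 0.0481]
rim [0.4275 0.3833 0.05  ] ellipse [22.5 23.7] [0.4271 0.3848 0.0478]
side base 144 [ 0.57996862 -0.229747    0.02234551] tip [ 0.57877311 -0.22882136  0.07693253] 17
rim [ 0.568  -0.1023  0.07  ] ellipse [17.3 23. ] [ 0.5716 -0.1101  0.064 ]
rim [0.4501 0.256  0.05  ] ellipse [26.2 30.2] [0.4519 0.2523 0.045 ]
rim [0.565  0.4138 0.05  ] ellipse [30.3 34.2] [0.5678 0.4106 0.0448]
rim [0.4238 0.3898 0.05  ] ellipse [32.5 33.7] [0.425  0.387  0.0451]
row [ 50.67 -63.18   3.94] wz 0.226
```

```bash
r="50.7 -63.2 3.9 0 0 0.226"; python3 -m pendant '50.7 -63.2 3.9 0 0 0.226;50.7 -63.2 3.9 0 0 0.226;50.7 -63.2 3.9 0 0 0.226;50.7 -63.2 3.9 0 0 0.226;50.7 -63.2 3.9 0 0 0.226;50.7 -63.2 3.9 0 0 0.226;50.7 -63.2 3.9 0 0 0.226;50.7 -63.2 3.9 0 0 0.226;50.7 -63.2 3.9 0 0 0.226;50.7 -63.2 3.9 0 0 0.226;50.7 -63.2 3.9 0 0 0.226;50.7 -63.2 3.9 0 0 0.226;50.7 -63.2 3.9 0 0 0.226;50.7 -63.2 3.9 0 0 0.226;50.7 -63.2 3.9 0 0 0.226;50.7 -63.2 3.9 0 0 0.226;50.7 -63.2 3.9 0 0 0.226;50.7 -63.2 3.9 0 0 0.226;50.7 -63.2 3.9 0 0 0.226;50.7 -63.2 3.9 0 0 0.226' 8.54 40
python3 -c "
from h import *
s=observe();print(s['q'],s['ee_rot'].round(3));plan(.4527,.251,.2,.072)"
```

```text
clock: 2.3
eef_pos: [0.4677, 0.0749, 0.2013]
ee_rot: [[0.991, 0.136, -0.006], [0.136, -0.99, 0.038], [-0.001, -0.038, -0.999]]
ft_force: [-0.5, -0.3, -0.2]
width: 0.0853
finger_force: 0.0
[ 0.13571846  0.03249982 -0.22497269  1.31460723  0.03819605  3.14058635] [[ 0.991  0.136 -0.006]
 [ 0.136 -0.99   0.038]
 [-0.001 -0.038 -0.999]]
row [  0.92 -17.63   0.8 ] wz 0.065
```

```bash
cat >> h.py <<'E'
from scipy.spatial.transform import Rotation as Ro
YAW=.072+np.pi
def RT(yaw=YAW): return np.array([[np.cos(yaw),np.sin(yaw),0],[np.sin(yaw),-np.cos(yaw),0],[0,0,-1.]])
def plan(x,y,z,yaw=YAW,p=None,R=None):
    s=observe();R=s["ee_rot"] if R is None else R;p=s["eef_pos"] if p is None else p
    print("row",(R.T@(np.array([x,y,z])-p)*100).round(2),Ro.from_matrix(R.T@RT(yaw)).as_rotvec().round(3))
E
python3 -c "
from h import *
plan(.46,.12,.2,1.67)"
```

```text
row [-0.15 -4.56  0.3 ] [-0.031 -0.028 -1.533]
```

```bash
python3 -m pendant '-0.1 -4.6 0.3 -0.03 -0.03 -1.53;-0.1 -4.6 0.3 -0.03 -0.03 -1.53;-0.1 -4.6 0.3 -0.03 -0.03 -1.53;-0.1 -4.6 0.3 -0.03 -0.03 -1.53;-0.1 -4.6 0.3 -0.03 -0.03 -1.53;-0.1 -4.6 0.3 -0.03 -0.03 -1.53;-0.1 -4.6 0.3 -0.03 -0.03 -1.53;-0.1 -4.6 0.3 -0.03 -0.03 -1.53;-0.1 -4.6 0.3 -0.03 -0.03 -1.53;-0.1 -4.6 0.3 -0.03 -0.03 -1.53;-0.1 -4.6 0.3 -0.03 -0.03 -1.53;-0.1 -4.6 0.3 -0.03 -0.03 -1.53;-0.1 -4.6 0.3 -0.03 -0.03 -1.53'
python3 -c "
from h import *
s=observe();print(s['q'],s['ee_rot'].round(3));plan(.4527,.251,.14)"
```

```text
clock: 3.6
eef_pos: [0.4601, 0.1205, 0.2001]
ee_rot: [[-0.095, 0.995, -0.002], [0.995, 0.095, -0.0], [-0.0, -0.002, -1.0]]
ft_force: [0.7, -0.1, -0.3]
width: 0.0851
finger_force: 0.0
[ 2.56166369e-01  3.69857515e-02 -2.22305477e-01  1.31332855e+00
  7.79680383e-05  1.73155162e+00] [[-0.095  0.995 -0.002]
 [ 0.995  0.095 -0.   ]
 [-0.    -0.002 -1.   ]]
row [13.06  0.52  6.01] [-2.000e-03 -1.000e-03 -1.547e+00]
```

Tracking is good. Next: finish the turn above the cup, then compare the tool and the objects in the camera.

```bash
python3 -m pendant '13.1 0.5 6 0 0 -1.547;13.1 0.5 6 0 0 -1.547;13.1 0.5 6 0 0 -1.547;13.1 0.5 6 0 0 -1.547;13.1 0.5 6 0 0 -1.547;13.1 0.5 6 0 0 -1.547;13.1 0.5 6 0 0 -1.547;13.1 0.5 6 0 0 -1.547;13.1 0.5 6 0 0 -1.547;13.1 0.5 6 0 0 -1.547;13.1 0.5 6 0 0 -1.547;13.1 0.5 6 0 0 -1.547;13.1 0.5 6 0 0 -1.547'
python3 - <<'E'
from h import *
s=observe();print(s['q'].round(3),s['ee_rot'].round(3));plan(.4527,.251,.028)
c=cam("side");cv2.imwrite("pics/s1.png",cv2.resize(c["pixels"][220:400,180:420],None,fx=3,fy=3))
for b in blobs(c):print(*b)
E
```

```text
clock: 4.9
eef_pos: [0.4524, 0.2514, 0.1399]
ee_rot: [[-0.997, -0.071, -0.002], [-0.071, 0.997, -0.001], [0.002, -0.0, -1.0]]
ft_force: [0.6, -0.4, -0.6]
width: 0.0854
finger_force: 0.0
[ 5.07e-01  1.32e-01 -2.51e-01  1.19e+00  1.00e-03  4.36e-01] [[-0.997 -0.071 -0.002]
 [-0.071  0.997 -0.001]
 [ 0.002 -0.    -1.   ]]
row [-0.05 -0.04 11.19] [-0.    -0.002 -0.001]
[247. 286.] [ 75. 104. 127.] 697 0.0297 [0.6749 0.1352]
[354. 285.] [91.  50.  75.5] 160 0.0253 [0.4249 0.0508]
[282. 295.] [ 40.  44. 134.] 366 0.0249 [0.5804 0.1384]
[336. 309.] [ 39.  43. 133.] 399 0.025 [0.4411 0.1415]
[315. 339.] [81. 83. 84.] 651 0.0484 [0.4516 0.252 ]
[374. 337.] [ 47. 143. 155.] 472 0.0257 [0.3376 0.1919]
[232. 383.] [82. 84. 85.] 776 0.0489 [0.5682 0.4097]
[304. 394.] [84. 85. 85.] 791 0.0492 [0.4256 0.3862]
```

View pics/s1.png

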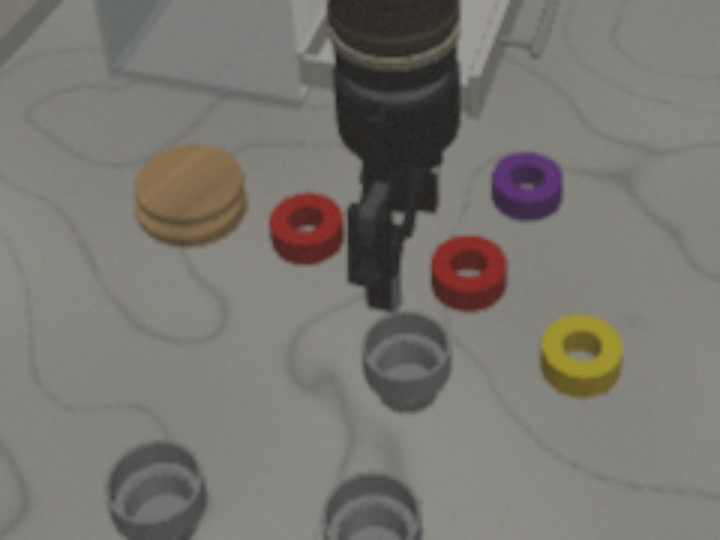

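The gripper hovers over the cup (crop 405,350) with its fingers straddling it along y. Descend and grip.

```bash
python3 -m pendant '0 0 5 0 0 0;0 0 9 0 0 0;0 0 11.2 0 0 0;0 0 11.2 0 0 0;0 0 11.2 0 0 0;0 0 11.2 0 0 0' && python3 -m pendant '0 0 0 0 0 0;0 0 0 0 0 0;0 0 0 0 0 0;0 0 0 0 0 0;0 0 0 0 0 0;0 0 0 0 0 0;0 0 0 0 0 0;0 0 0 0 0 0' 5.5 40 && python3 -m pendant '0 0 -5 0 0 0;0 0 -10 0 0 0;0 0 -15 0 0 0;0 0 -17.2 0 0 0;0 0 -17.2 0 0 0;0 0 -17.2 0 0 0;0 0 -17.2 0 0 0'
python3 - <<'E'
from h import *
c=cam("side");cv2.imwrite("pics/s2.png",cv2.resize(c["pixels"][120:400,180:480],None,fx=2.1,fy=2.1))
s=observe();W=pts(c)
k=(np.hypot(W[...,0]-s["eef_pos"][0],W[...,1]-s["eef_pos"][1])<.06)&(W[...,2]>.12)&(W[...,2]<.3)
print(k.sum(),W[k].min(0)); plan(.572,-.112,.2)
E
```

```text
clock: 5.55
eef_pos: [0.4534, 0.2521, 0.0297]
ee_rot: [[-0.997, -0.072, 0.001], [-0.072, 0.997, 0.001], [-0.001, 0.001, -1.0]]
ft_force: [0.5, 0.1, 0.7]
width: 0.0853
finger_force: 0.0
clock: 6.35
eef_pos: [0.4532, 0.2519, 0.03]
ee_rot: [[-0.997, -0.073, 0.001], [-0.073, 0.997, 0.001], [-0.001, 0.001, -1.0]]
ft_force: [-1.6, -1.5, 7.8]
width: 0.064
finger_force: 42.7
clock: 7.05
eef_pos: [0.4518, 0.2511, 0.1984]
ee_rot: [[-0.997, -0.073, -0.004], [-0.073, 0.997, -0.002], [0.004, -0.001, -1.0]]
ft_force: [-0.0, -0.7, -1.4]
width: 0.0638
finger_force: 44.9
1112 [0.41908847 0.19205189 0.16633703]
row [ -9.36 -37.09  -0.17] [-0.002 -0.005  0.001]
```

View pics/s2.png

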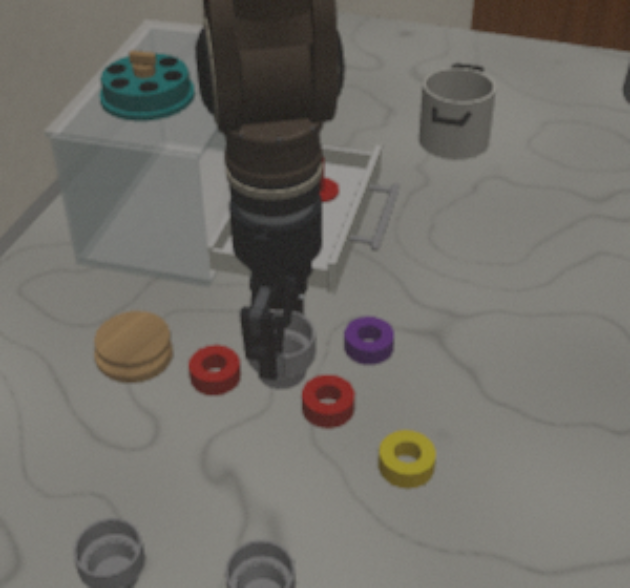

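The cup is held at 64 mm width, hanging level below the fingers at (283,345). Carry it to the holder, lower it, and stop short.

```bash
python3 -m pendant '-9.4 -37.1 0 0 0 0;-9.4 -37.1 0 0 0 0;-9.4 -37.1 0 0 0 0;-9.4 -37.1 0 0 0 0;-9.4 -37.1 0 0 0 0;-9.4 -37.1 0 0 0 0;-9.4 -37.1 0 0 0 0;-9.4 -37.1 0 0 0 0;-9.4 -37.1 0 0 0 0;-9.4 -37.1 0 0 0 0;-9.4 -37.1 0 0 0 0;-9.4 -37.1 0 0 0 0;-9.4 -37.1 0 0 0 0'
python3 - <<'E'
from h import *
plan(.572,-.112,.107);s=observe();print(s["q"].round(2))
c=cam("side");cv2.imwrite("pics/s3.png",cv2.resize(c["pixels"][100:300,190:420],None,fx=2.8,fy=2.8))
W=pts(c);z=W[...,2];k=(np.hypot(W[...,0]-.572,W[...,1]+.112)<.05)&(z>.055)&(z<.075);print(k.sum(),W[k].mean(0))
E
```

```text
clock: 8.4
eef_pos: [0.5731, -0.1105, 0.2]
ee_rot: [[-0.997, -0.074, -0.002], [-0.074, 0.997, -0.0], [0.002, -0.0, -1.0]]
ft_force: [0.2, 1.0, -0.8]
width: 0.0634
finger_force: 44.9
row [ 0.1  -0.14  9.3 ] [-0.    -0.002  0.002]
[-0.19  0.24  0.01  1.35 -0.   -0.26]
196 [ 0.57172619 -0.10994814  0.06265141]
```

View pics/s3.png

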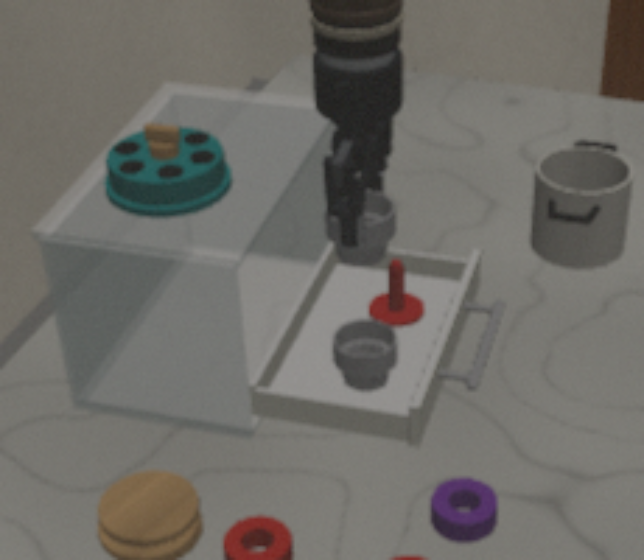

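The held cup (362,228) hangs directly above the fixed cup (365,352). Lower it in stages.

```bash
python3 -m pendant '0.1 -0.1 5 0 0 0;0.1 -0.1 8 0 0 0;0.1 -0.1 9.5 0 0 0;0.1 -0.1 10.5 0 0 0;0.1 -0.1 10.5 0 0 0;0.1 -0.1 10.5 0 0 0' && python3 -m pendant '0 0 0.5 0 0 0;0 0 1 0 0 0;0 0 1.4 0 0 0;0 0 1.6 0 0 0;0 0 1.6 0 0 0;0 0 1.6 0 0 0'
```

```text
clock: 9.05
eef_pos: [0.5726, -0.1126, 0.0958]
ee_rot: [[-0.997, -0.073, -0.001], [-0.073, 0.997, -0.001], [0.001, -0.001, -1.0]]
ft_force: [-0.2, -0.1, 0.5]
width: 0.0639
finger_force: 44.9
clock: 9.65
eef_pos: [0.5721, -0.1128, 0.0789]
ee_rot: [[-0.997, -0.073, -0.002], [-0.073, 0.997, -0.0], [0.002, -0.0, -1.0]]
ft_force: [0.3, -0.1, -0.9]
width: 0.0636
finger_force: 44.9
```

```bash
python3 -m pendant '0 0 0.2 0 0 0;0 0 0.35 0 0 0;0 0 0.35 0 0 0;0 0 0.35 0 0 0'&& python3 -m pendant '0 0 0 0 0 0;0 0 0 0 0 0;0 0 0 0 0 0;0 0 0 0 0 0;0 0 0 0 0 0' 8
```

```text
clock: 10.05
eef_pos: [0.5729, -0.1129, 0.0768]
ee_rot: [[-0.997, -0.073, 0.0], [-0.073, 0.997, -0.001], [-0.0, -0.001, -1.0]]
ft_force: [-2.1, 0.7, 6.5]
width: 0.063
finger_force: 45.6
clock: 10.55
eef_pos: [0.572, -0.1127, 0.0752]
ee_rot: [[-0.997, -0.073, -0.002], [-0.073, 0.997, -0.0], [0.002, -0.0, -1.0]]
ft_force: [0.6, -0.1, 0.3]
width: 0.0801
finger_force: 0.0
```

Seated, with contact at the expected height. Retract, move out of view of the drawer, check the stack, and plan the next cup.

```bash
python3 -m pendant '0 0 -5 0 0 0;0 0 -10 0 0 0;0 0 -12.5 0 0 0;-8.7 30 -12.5 0 0 0;-8.7 30 -12.5 0 0 0;-8.7 30 -12.5 0 0 0;-8.7 30 -12.5 0 0 0;-8.7 30 -12.5 0 0 0;-8.7 30 -12.5 0 0 0;-8.7 30 -12.5 0 0 0;-8.7 30 -12.5 0 0 0;-8.7 30 -12.5 0 0 0' 8.54
cat >> h.py <<'E'
def stack(n):
    top=.070+.026*n
    for nm in("top","side"):
        c=cam(nm);W=pts(c);z=W[...,2];k=(np.hypot(W[...,0]-.572,W[...,1]+.112)<.05)&(z>top-.012)&(z<top+.02)
        r=redmask(c)&(abs(W[...,0]-.58)<.05)&(abs(W[...,1]+.231)<.05)&(z>.015)
        print(nm,'stack px',k.sum(),'max z',W[k][:,2].max().round(4) if k.any() else None,W[k].mean(0).round(4),'post red',r.sum(),W[r].mean(0).round(4))
        for b in blobs(c):print(*b[:1],b[3],b[4])
E
python3 - <<'E'
from h import *
stack(1);s=observe();print(s["eef_pos"])
plan(.4265,.385,.2)
E
```

```text
clock: 11.75
eef_pos: [0.637, 0.1921, 0.1998]
ee_rot: [[-0.997, -0.073, -0.003], [-0.073, 0.997, -0.001], [0.003, -0.001, -1.0]]
ft_force: [-0.3, 0.2, -0.0]
width: 0.0853
finger_force: 0.0
top stack px 96 max z 0.1048 [ 0.5731 -0.1128  0.0951] post red 328 [ 0.5808 -0.232   0.0308]
[264. 206.] 0.0347 [0.6748 0.1215]
[260. 237.] 0.0295 [0.5838 0.1353]
[159. 240.] 0.0532 [0.5685 0.4167]
[258. 285.] 0.0302 [0.4452 0.1368]
[289. 291.] 0.0302 [0.4279 0.0498]
[153. 299.] 0.0525 [0.4017 0.4274]
side stack px 178 max z 0.0985 [ 0.5713 -0.1102  0.0902] post red 142 [ 0.5737 -0.2309  0.0386]
[247. 286.] 0.0295 [0.6749 0.135 ]
[354. 285.] 0.0252 [0.4246 0.0508]
[282. 294.] 0.0249 [0.5807 0.1383]
[336. 309.] 0.0253 [0.4414 0.1418]
[374. 337.] 0.0253 [0.3377 0.1919]
[232. 383.] 0.0483 [0.5683 0.4099]
[308. 418.] 0.0493 [0.4005 0.4301]
[0.63713477 0.19110726 0.20032708]
row [19.64 20.83  0.06] [-0.001 -0.002 -0.001]
```

The first cup sits at the correct height. The knock has happened: the near-left cup is now at about (0.401, 0.429). Go there.

```bash
python3 -c "
from h import *
plan(.4013,.4287,.03)"; python3 -m pendant '0 0 0 0 0 0'
```

```text
row [21.8  25.38 17.06] [-0.001 -0.002 -0.001]
clock: 11.95
eef_pos: [0.6372, 0.1911, 0.2005]
ee_rot: [[-0.998, -0.071, -0.002], [-0.071, 0.998, -0.001], [0.002, -0.0, -1.0]]
ft_force: [0.5, -0.2, -0.3]
width: 0.0854
finger_force: 0.0
```

```bash
python3 -m pendant '21.8 25.4 4 0 0 0;21.8 25.4 4 0 0 0;21.8 25.4 4 0 0 0;21.8 25.4 4 0 0 0;21.8 25.4 4 0 0 0;21.8 25.4 4 0 0 0;21.8 25.4 4 0 0 0;21.8 25.4 4 0 0 0;21.8 25.4 4 0 0 0;21.8 25.4 8 0 0 0;21.8 25.4 8 0 0 0'
python3 - <<'E'
from h import *
c=cam("side")
for b in blobs(c):print(*b[:1],b[3],b[4])
c=cam("top")
for b in blobs(c):print(*b[:1],b[3],b[4])
print(observe()["q"].round(2));plan(.4013,.4287,.03)
E
```

```text
clock: 13.05
eef_pos: [0.4007, 0.4269, 0.1165]
ee_rot: [[-0.998, -0.07, -0.006], [-0.07, 0.998, -0.006], [0.007, -0.005, -1.0]]
ft_force: [-1.4, -0.6, -0.3]
width: 0.0857
finger_force: 0.0
[246. 287.] 0.0297 [0.6766 0.137 ]
[354. 285.] 0.0248 [0.4249 0.0508]
[338. 309.] 0.0252 [0.4382 0.1408]
[374. 337.] 0.0253 [0.3376 0.1919]
[232. 384.] 0.0487 [0.568  0.4101]
[311. 421.] 0.0491 [0.3935 0.4336]
[260. 205.] 0.0348 [0.6765 0.1308]
[260. 237.] 0.0297 [0.5839 0.1357]
[162. 240.] 0.0531 [0.5703 0.4098]
[257. 285.] 0.0301 [0.4441 0.139 ]
[288. 291.] 0.0305 [0.4287 0.0498]
[155. 291.] 0.0535 [0.4269 0.4308]
[155. 308.] 0.0539 [0.3776 0.4209]
[239. 322.] 0.0301 [0.34  0.189]
[ 0.82  0.27 -0.12  1.18  0.    0.75]
row [0.03 0.03 9.05] [-0.002 -0.003 -0.002]
```

```bash
python3 -m pendant '0 0.1 4 0 0 0;0 0.1 7 0 0 0;0 0.1 9 0 0 0;0 0.1 9 0 0 0;0 0.1 9 0 0 0;0 0.1 9 0 0 0' && python3 -m pendant '0 0 0 0 0 0;0 0 0 0 0 0;0 0 0 0 0 0;0 0 0 0 0 0;0 0 0 0 0 0;0 0 0 0 0 0;0 0 0 0 0 0;0 0 0 0 0 0' 5.5 40 && python3 -m pendant '0 0 -5 0 0 0;0 0 -10 0 0 0;0 0 -15 0 0 0;0 0 -19 0 0 0;0 0 -19 0 0 0;0 0 -19 0 0 0;0 0 -19 0 0 0'
python3 - <<'E'
from h import *
c=cam("side");s=observe();W=pts(c)
k=(np.hypot(W[...,0]-s["eef_pos"][0],W[...,1]-s["eef_pos"][1])<.06)&(W[...,2]>.12)&(W[...,2]<.3)
print(k.sum(),W[k].min(0))
g=k&(np.ptp(c["pixels"].astype(int),axis=2)<12)&(c["pixels"].mean(2)>60)&(W[...,2]<.235);print('cup',g.sum(),W[g].min(0),W[g].max(0))
plan(.572,-.112,.22)
E
```

```text
clock: 13.75
eef_pos: [0.4024, 0.4321, 0.0329]
ee_rot: [[-0.997, -0.072, 0.0], [-0.072, 0.997, 0.002], [-0.001, 0.002, -1.0]]
ft_force: [0.5, -0.0, 0.3]
width: 0.0855
finger_force: 0.0
clock: 14.55
eef_pos: [0.4017, 0.4318, 0.0321]
ee_rot: [[-0.997, -0.073, 0.0], [-0.073, 0.997, 0.001], [-0.0, 0.001, -1.0]]
ft_force: [-0.4, -1.6, 5.4]
width: 0.0613
finger_force: 44.5
clock: 15.25
eef_pos: [0.4008, 0.4308, 0.2189]
ee_rot: [[-0.997, -0.073, -0.004], [-0.073, 0.997, -0.002], [0.004, -0.002, -1.0]]
ft_force: [0.2, -0.1, -2.2]
width: 0.0619
finger_force: 44.9
1157 [0.36794652 0.39294055 0.18496458]
cup 674 [0.36794652 0.39451327 0.18496458] [0.42293507 0.47676461 0.2349792 ]
row [-13.13 -55.37  -0.07] [-0.002 -0.004  0.001]
```

Held, with offsets consistent with the first grasp. Carry it to the stack.

```bash
python3 -m pendant '-13.1 -55.4 0 0 0 0;-13.1 -55.4 0 0 0 0;-13.1 -55.4 0 0 0 0;-13.1 -55.4 0 0 0 0;-13.1 -55.4 0 0 0 0;-13.1 -55.4 0 0 0 0;-13.1 -55.4 0 0 0 0;-13.1 -55.4 0 0 0 0;-13.1 -55.4 0 0 0 0;-13.1 -55.4 0 0 0 0;-13.1 -55.4 0 0 0 0;-13.1 -55.4 0 0 0 0;-13.1 -55.4 0 0 0 0;-13.1 -55.4 0 0 0 0;-13.1 -55.4 0 0 0 0;-13.1 -55.4 0 0 0 0;-13.1 -55.4 0 0 0 0'
python3 - <<'E'
from h import *
plan(.572,-.1125,.125)
c=cam("side");cv2.imwrite("pics/s4.png",cv2.resize(c["pixels"][100:300,190:420],None,fx=2.8,fy=2.8))
s=observe();W=pts(c)
for zl,zh in((.06,.105),(.16,.235)):
  g=(np.hypot(W[...,0]-.572,W[...,1]+.112)<.05)&(W[...,2]>zl)&(W[...,2]<zh)&(c["pixels"].mean(2)>55);g&=(np.ptp(c["pixels"].astype(int),axis=2)<12);print(g.sum(),W[g].min(0),W[g].max(0))
E
```

```text
clock: 17.0
eef_pos: [0.5722, -0.1105, 0.2206]
ee_rot: [[-0.997, -0.075, -0.002], [-0.075, 0.997, -0.0], [0.002, -0.0, -1.0]]
ft_force: [0.5, -0.8, -1.1]
width: 0.0615
finger_force: 44.9
row [ 0.01 -0.2   9.56] [-0.    -0.002  0.003]
461 [ 0.53892691 -0.14513158  0.06001243] [ 0.60283942 -0.07880429  0.09811821]
363 [ 0.5386445  -0.14243312  0.18591737] [ 0.60080227 -0.06458992  0.23497057]
```

View pics/s4.png

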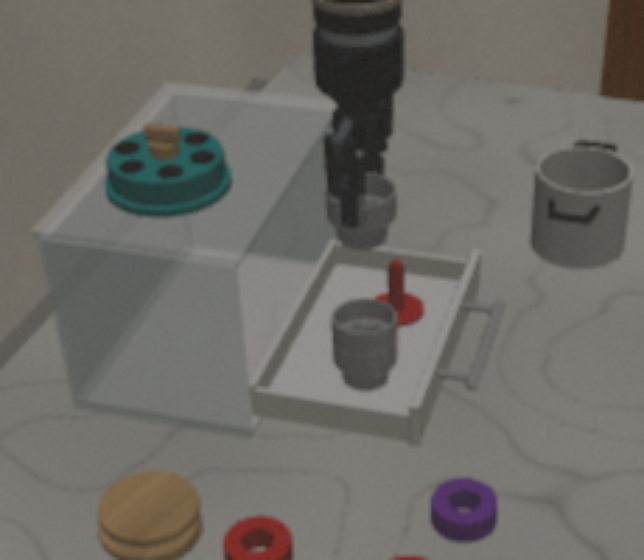

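The stack of two (365,340) is straight, and the held cup (362,212) is above it. Lower.

```bash
python3 -m pendant '0 -0.1 4 0 0 0;0 -0.2 7 0 0 0;0 -0.2 8.5 0 0 0;0 -0.2 9.5 0 0 0;0 -0.2 9.5 0 0 0;0 -0.2 9.5 0 0 0' && python3 -m pendant '0 0 0.5 0 0 0;0 0 1 0 0 0;0 0 1.5 0 0 0;0 0 1.8 0 0 0;0 0 1.8 0 0 0;0 0 1.8 0 0 0'
```

```text
clock: 17.65
eef_pos: [0.5726, -0.1137, 0.1263]
ee_rot: [[-0.997, -0.073, -0.001], [-0.073, 0.997, -0.001], [0.001, -0.001, -1.0]]
ft_force: [0.0, -0.2, -1.5]
width: 0.0615
finger_force: 44.9
clock: 18.25
eef_pos: [0.5722, -0.1137, 0.1073]
ee_rot: [[-0.997, -0.073, -0.002], [-0.073, 0.997, -0.0], [0.002, -0.0, -1.0]]
ft_force: [0.6, 1.1, -1.2]
width: 0.0615
finger_force: 44.9
```

```bash
python3 -m pendant '0 0 0.15 0 0 0;0 0 0.3 0 0 0;0 0 0.3 0 0 0;0 0 0.3 0 0 0'
```

```text
clock: 18.65
eef_pos: [0.5727, -0.1136, 0.1051]
ee_rot: [[-0.997, -0.073, -0.0], [-0.073, 0.997, -0.0], [0.0, -0.0, -1.0]]
ft_force: [0.3, 0.7, 4.8]
width: 0.0615
finger_force: 45.3
```

Contact at the expected height. Release, retract, move aside and look.

```bash
python3 -m pendant '0 0 0 0 0 0;0 0 0 0 0 0;0 0 0 0 0 0;0 0 0 0 0 0;0 0 0 0 0 0' 8 && python3 -m pendant '0 0 -5 0 0 0;0 0 -10 0 0 0;0 0 -11.5 0 0 0;0 40 -11.5 0 0 0;0 40 -11.5 0 0 0;0 40 -11.5 0 0 0;0 40 -11.5 0 0 0;0 40 -11.5 0 0 0;0 40 -11.5 0 0 0;0 40 -11.5 0 0 0;0 40 -11.5 0 0 0;0 40 -11.5 0 0 0;0 40 -11.5 0 0 0;0 40 -11.5 0 0 0' 8.54
python3 - <<'E'
from h import *
stack(2)
plan(.5693,.4087,.10)
E
```

```text
clock: 19.15
eef_pos: [0.5721, -0.1138, 0.1042]
ee_rot: [[-0.997, -0.073, -0.002], [-0.073, 0.997, -0.0], [0.002, -0.0, -1.0]]
ft_force: [-0.3, 0.4, 1.0]
width: 0.08
finger_force: 0.0
clock: 20.55
eef_pos: [0.5433, 0.2846, 0.2191]
ee_rot: [[-0.997, -0.072, -0.002], [-0.072, 0.997, -0.001], [0.002, -0.001, -1.0]]
ft_force: [-0.1, -0.2, 0.1]
width: 0.0859
finger_force: 0.0
top stack px 103 max z 0.1287 [ 0.574  -0.1115  0.1212] post red 327 [ 0.5808 -0.2318  0.0305]
[260. 205.] 0.0348 [0.6767 0.1309]
[260. 237.] 0.0298 [0.5842 0.1356]
[258. 285.] 0.0299 [0.4444 0.1387]
[288. 291.] 0.0297 [0.4286 0.0497]
[239. 321.] 0.0304 [0.3395 0.1887]
side stack px 179 max z 0.1227 [ 0.5706 -0.1099  0.1164] post red 112 [ 0.5709 -0.2316  0.0384]
[354. 285.] 0.0247 [0.4256 0.0513]
[240. 293.] 0.0294 [0.6827 0.1637]
[282. 295.] 0.0251 [0.5808 0.1383]
[336. 310.] 0.0252 [0.4412 0.1417]
[374. 337.] 0.0254 [0.3377 0.1919]
[232. 383.] 0.0489 [0.5683 0.4105]
row [-3.47 12.27 11.93] [-0.    -0.002 -0.001]
```

The stack of three is at the right height, and the last cup is still at (0.569, 0.409).

```bash
python3 -m pendant '-3.5 12.3 8 0 0 0;-3.5 12.3 8 0 0 0;-3.5 12.3 8 0 0 0;-3.5 12.3 9 0 0 0;-3.5 12.3 12 0 0 0;-3.5 12.3 15 0 0 0;-3.5 12.3 18 0 0 0;-3.5 12.3 18.8 0 0 0;-3.5 12.3 18.8 0 0 0;-3.5 12.3 18.8 0 0 0' && python3 -m pendant '0 0 0 0 0 0;0 0 0 0 0 0;0 0 0 0 0 0;0 0 0 0 0 0;0 0 0 0 0 0;0 0 0 0 0 0;0 0 0 0 0 0;0 0 0 0 0 0' 5.5 40 && python3 -m pendant '0 0 -5 0 0 0;0 0 -10 0 0 0;0 0 -15 0 0 0;0 0 -20 0 0 0;0 0 -21 0 0 0;0 0 -21 0 0 0;0 0 -21 0 0 0'
python3 - <<'E'
from h import *
c=cam("side");s=observe();W=pts(c)
k=(np.hypot(W[...,0]-s["eef_pos"][0],W[...,1]-s["eef_pos"][1])<.06)&(W[...,2]>.12)&(W[...,2]<.3)
print(k.sum(),W[k].min(0)-s["eef_pos"])
plan(.572,-.1125,.24)
E
```

```text
clock: 21.65
eef_pos: [0.5699, 0.4101, 0.0331]
ee_rot: [[-0.997, -0.072, -0.0], [-0.072, 0.997, 0.001], [0.0, 0.001, -1.0]]
ft_force: [-0.3, -0.2, 0.3]
width: 0.085
finger_force: 0.0
clock: 22.45
eef_pos: [0.5701, 0.4108, 0.0339]
ee_rot: [[-0.997, -0.073, 0.002], [-0.073, 0.997, 0.001], [-0.002, 0.001, -1.0]]
ft_force: [-0.9, -0.9, 6.1]
width: 0.0636
finger_force: 43.5
clock: 23.15
eef_pos: [0.5691, 0.4104, 0.2398]
ee_rot: [[-0.997, -0.073, -0.003], [-0.073, 0.997, -0.001], [0.003, -0.001, -1.0]]
ft_force: [0.3, -0.6, -2.3]
width: 0.0634
finger_force: 45.1
1483 [-0.03315713 -0.05872873 -0.03476047]
row [  3.48 -52.15  -0.  ] [-0.002 -0.005  0.001]
```

```bash
python3 -m pendant '3.5 -52.2 0 0 0 0;3.5 -52.2 0 0 0 0;3.5 -52.2 0 0 0 0;3.5 -52.2 0 0 0 0;3.5 -52.2 0 0 0 0;3.5 -52.2 0 0 0 0;3.5 -52.2 0 0 0 0;3.5 -52.2 0 0 0 0;3.5 -52.2 0 0 0 0;3.5 -52.2 0 0 0 0;3.5 -52.2 0 0 0 0;3.5 -52.2 0 0 0 0;3.5 -52.2 0 0 0 0;3.5 -52.2 0 0 0 0;3.5 -52.2 0 0 0 0;3.5 -52.2 0 0 0 0' && python3 -m pendant '0 -0.1 4 0 0 0;0 -0.1 7 0 0 0;0 -0.1 8.5 0 0 0;0 -0.1 8.5 0 0 0;0 -0.1 8.5 0 0 0;0 -0.1 8.5 0 0 0'
```

```text
clock: 24.8
eef_pos: [0.5725, -0.1115, 0.2413]
ee_rot: [[-0.997, -0.074, -0.002], [-0.074, 0.997, -0.0], [0.002, -0.0, -1.0]]
ft_force: [0.8, -0.2, -1.6]
width: 0.0635
finger_force: 45.2
clock: 25.4
eef_pos: [0.5731, -0.1136, 0.1579]
ee_rot: [[-0.997, -0.073, 0.0], [-0.073, 0.997, -0.001], [-0.0, -0.001, -1.0]]
ft_force: [-0.9, 0.1, -1.0]
width: 0.0632
finger_force: 45.2
```

```bash
python3 - <<'E'
from h import *
plan(.572,-.1125,.1345)
c=cam("side");W=pts(c)
for zl,zh in((.06,.118),(.128,.16)):
  g=(np.hypot(W[...,0]-.572,W[...,1]+.112)<.05)&(W[...,2]>zl)&(W[...,2]<zh)&(c["pixels"].mean(2)>55);g&=(np.ptp(c["pixels"].astype(int),axis=2)<12);print(g.sum(),W[g].min(0),W[g].max(0))
E
```

```text
row [0.11 0.12 2.34] [-0.001  0.     0.001]
439 [ 0.53923335 -0.13898641  0.06013853] [ 0.60209216 -0.07716121  0.117806  ]
200 [ 0.53946244 -0.14474532  0.12803896] [ 0.60082236 -0.070854    0.15995381]
```

```bash
python3 -m pendant '0 0 0.5 0 0 0;0 0 1 0 0 0;0 0 1.5 0 0 0;0 0 2 0 0 0;0 0 2.2 0 0 0;0 0 2.4 0 0 0;0 0 2.4 0 0 0' && python3 -m pendant '0 0 0.15 0 0 0;0 0 0.25 0 0 0;0 0 0.25 0 0 0'
```

```text
clock: 26.15
eef_pos: [0.5725, -0.1136, 0.133]
ee_rot: [[-0.997, -0.073, -0.001], [-0.073, 0.997, -0.0], [0.001, -0.0, -1.0]]
ft_force: [-0.4, 1.5, 1.6]
width: 0.0634
finger_force: 45.5
clock: 26.45
eef_pos: [0.5735, -0.1133, 0.1324]
ee_rot: [[-0.997, -0.073, 0.002], [-0.073, 0.997, 0.0], [-0.002, 0.0, -1.0]]
ft_force: [-1.8, 3.0, 10.4]
width: 0.0633
finger_force: 46.3
```

Contact at the right height. Release and go to the far red ring.

```bash
python3 -m pendant '0 0 0 0 0 0;0 0 0 0 0 0;0 0 0 0 0 0;0 0 0 0 0 0;0 0 0 0 0 0' 8 && python3 -m pendant '0 0 -5 0 0 0;0 0 -9 0 0 0;0 0 -9 0 0 0;0 40 -9 0 0 0;0 40 -9 0 0 0;0 40 -9 0 0 0;0 40 -9 0 0 0;0 40 -9 0 0 0;0 40 -9 0 0 0;0 40 -9 0 0 0;0 40 -9 0 0 0;0 40 -9 0 0 0;0 40 -9 0 0 0;0 40 -9 0 0 0' 8.54
python3 - <<'E'
from h import *
stack(3)
plan(.5823,.137,.10)
E
```

```text
clock: 26.95
eef_pos: [0.5721, -0.1138, 0.1295]
ee_rot: [[-0.997, -0.073, -0.002], [-0.073, 0.997, -0.0], [0.003, -0.0, -1.0]]
ft_force: [-0.2, -0.1, -0.1]
width: 0.0803
finger_force: 0.0
clock: 28.35
eef_pos: [0.5433, 0.2846, 0.2194]
ee_rot: [[-0.997, -0.072, -0.003], [-0.072, 0.997, -0.001], [0.003, -0.001, -1.0]]
ft_force: [-0.3, 0.5, -0.5]
width: 0.085
finger_force: 0.0
top stack px 105 max z 0.1552 [ 0.5749 -0.1136  0.1473] post red 326 [ 0.5813 -0.2318  0.0309]
[260. 205.] 0.0344 [0.6761 0.1308]
[260. 237.] 0.0305 [0.5836 0.1356]
[258. 285.] 0.031 [0.4446 0.1392]
[289. 291.] 0.03 [0.4289 0.0496]
[239. 322.] 0.0305 [0.3399 0.1884]
side stack px 190 max z 0.1498 [ 0.5708 -0.1092  0.1423] post red 88 [ 0.5694 -0.2323  0.0314]
[354. 285.] 0.0247 [0.4259 0.0509]
[240. 293.] 0.0297 [0.6832 0.1637]
[282. 295.] 0.025 [0.5807 0.1383]
[336. 309.] 0.0251 [0.4413 0.1418]
[374. 337.] 0.0253 [0.3377 0.1918]
row [ -2.85 -14.92  11.98] [-0.001 -0.002 -0.001]
```

```bash
python3 -m pendant '-2.9 -14.9 8 0 0 0;-2.9 -14.9 8 0 0 0;-2.9 -14.9 8 0 0 0;-2.9 -14.9 9 0 0 0;-2.9 -14.9 12 0 0 0;-2.9 -14.9 16 0 0 0;-2.9 -14.9 19 0 0 0;-2.9 -14.9 20.6 0 0 0;-2.9 -14.9 20.6 0 0 0;-2.9 -14.9 20.6 0 0 0;-2.9 -14.9 20.6 0 0 0' && python3 -m pendant '0 0 0 0 0 0;0 0 0 0 0 0;0 0 0 0 0 0;0 0 0 0 0 0;0 0 0 0 0 0;0 0 0 0 0 0;0 0 0 0 0 0;0 0 0 0 0 0' 5 30 && python3 -m pendant '0 0 -5 0 0 0;0 0 -10 0 0 0;0 0 -15 0 0 0;0 0 -19 0 0 0;0 0 -19 0 0 0;0 0 -19 0 0 0;0 0 -19 0 0 0'
python3 - <<'E'
from h import *
s=observe()
for n in("side","top"):
    c=cam(n);W=pts(c);k=redmask(c)&(np.hypot(W[...,0]-s["eef_pos"][0],W[...,1]-s["eef_pos"][1])<.06)&(W[...,2]>.12)
    print(k.sum(),(W[k].min(0)-s["eef_pos"]).round(4) if k.any() else 0,(W[k].max(0)-s["eef_pos"]).round(4) if k.any() else 0)
plan(.581,-.2317,.2)
E
```

```text
clock: 29.55
eef_pos: [0.5838, 0.1383, 0.0155]
ee_rot: [[-0.997, -0.072, 0.001], [-0.072, 0.997, 0.0], [-0.001, 0.0, -1.0]]
ft_force: [-0.3, -0.1, -0.4]
width: 0.0859
finger_force: 0.0
clock: 30.35
eef_pos: [0.5834, 0.1388, 0.0151]
ee_rot: [[-0.997, -0.073, 0.0], [-0.073, 0.997, -0.0], [-0.0, -0.0, -1.0]]
ft_force: [-0.9, -1.2, 5.6]
width: 0.0576
finger_force: 32.3
clock: 31.05
eef_pos: [0.5824, 0.1387, 0.2023]
ee_rot: [[-0.997, -0.073, -0.004], [-0.073, 0.997, -0.001], [0.004, -0.001, -1.0]]
ft_force: [-0.7, -0.5, -0.7]
width: 0.0578
finger_force: 33.1
290 [-0.0309 -0.0303 -0.0146] [0.0198 0.0321 0.0519]
38 [-0.0254 -0.0511 -0.0071] [ 0.0303 -0.0113  0.4485]
row [  2.82 -36.92   0.22] [-0.001 -0.005  0.001]
```

```bash
python3 -m pendant '2.8 -36.9 -1 0 0 0;2.8 -36.9 -1 0 0 0;2.8 -36.9 -1 0 0 0;2.8 -36.9 -1 0 0 0;2.8 -36.9 -1 0 0 0;2.8 -36.9 -1 0 0 0;2.8 -36.9 -1 0 0 0;2.8 -36.9 -1 0 0 0;2.8 -36.9 -1 0 0 0;2.8 -36.9 -1 0 0 0;2.8 -36.9 -1 0 0 0;2.8 -36.9 -1 0 0 0;2.8 -36.9 5 0 0 0;2.8 -36.9 8 0 0 0;2.8 -36.9 8 0 0 0;2.8 -36.9 8 0 0 0'
python3 - <<'E'
from h import *
s=observe();plan(.581,-.2317,.1)
c=cam("top");W=pts(c);k=redmask(c)&(np.hypot(W[...,0]-.58,W[...,1]+.23)<.06);print(k.sum(),W[k&(W[...,2]>.1)].min(0),W[k&(W[...,2]>.1)].max(0))
cv2.imwrite("pics/t5.png",cv2.resize(c["pixels"][190:290,310:430],None,fx=5,fy=5,interpolation=cv2.INTER_CUBIC))
c=cam("side");cv2.imwrite("pics/s5.png",cv2.resize(c["pixels"][120:280,240:420],None,fx=3.3,fy=3.3,interpolation=cv2.INTER_CUBIC))
E
```

```text
clock: 32.75
eef_pos: [0.5816, -0.2304, 0.1244]
ee_rot: [[-0.997, -0.074, -0.003], [-0.074, 0.997, 0.0], [0.003, 0.0, -1.0]]
ft_force: [0.7, -1.1, 0.7]
width: 0.0574
finger_force: 33.1
row [ 0.07 -0.13  2.44] [ 0.    -0.003  0.002]
65 [ 0.55573898 -0.21717815  0.107801  ] [ 0.59770859 -0.17306784  0.57499213]
```

View pics/s5.png

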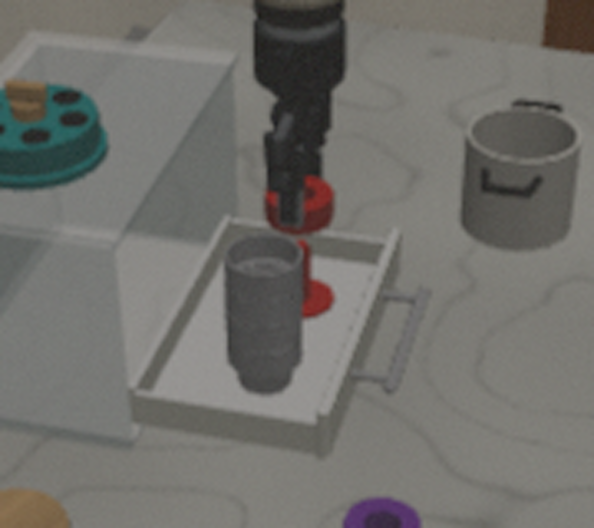

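The stack of four (265,310) is straight, and the ring (300,205) is centred over the post (303,270). Lower it in stages.

```bash
python3 -m pendant '0.1 -0.1 1.5 0 0 0;0.1 -0.1 3 0 0 0;0.1 -0.1 4 0 0 0;0.1 -0.1 4 0 0 0;0.1 -0.1 4 0 0 0' && python3 -m pendant '0 0 1 0 0 0;0 0 2 0 0 0;0 0 3 0 0 0;0 0 4 0 0 0;0 0 4 0 0 0;0 0 4 0 0 0'
```

```text
clock: 33.35
eef_pos: [0.5814, -0.2327, 0.0852]
ee_rot: [[-0.997, -0.073, -0.001], [-0.073, 0.997, -0.001], [0.001, -0.001, -1.0]]
ft_force: [-0.1, -0.4, -1.0]
width: 0.0577
finger_force: 33.1
clock: 33.95
eef_pos: [0.5804, -0.2323, 0.0434]
ee_rot: [[-0.997, -0.073, -0.003], [-0.073, 0.997, -0.0], [0.003, 0.0, -1.0]]
ft_force: [-0.6, 0.0, -0.1]
width: 0.0578
finger_force: 33.1
```

```bash
python3 -m pendant '0 0 0.2 0 0 0;0 0 0.4 0 0 0;0 0 0.4 0 0 0;0 0 0.4 0 0 0' && python3 -m pendant '0 0 0 0 0 0;0 0 0 0 0 0;0 0 0 0 0 0;0 0 0 0 0 0;0 0 0 0 0 0' 8 && python3 -m pendant '0 0 -5 0 0 0;0 0 -10 0 0 0;0 0 -15 0 0 0;0 0 -16 0 0 0;0 20 -16 0 0 0;0 40 -16 0 0 0;0 40 -16 0 0 0;0 40 -16 0 0 0;0 40 -16 0 0 0;0 40 -16 0 0 0;0 40 -16 0 0 0;0 40 -16 0 0 0;0 40 -16 0 0 0;0 40 -16 0 0 0;0 40 -16 0 0 0;0 40 -16 0 0 0' 8.54
python3 - <<'E'
from h import *
stack(3)
plan(.4428,.1405,.10)
E
```

```text
clock: 34.35
eef_pos: [0.5808, -0.2325, 0.0401]
ee_rot: [[-0.997, -0.073, -0.002], [-0.073, 0.997, -0.0], [0.002, -0.0, -1.0]]
ft_force: [0.7, 0.2, 0.2]
width: 0.0579
finger_force: 33.1
clock: 34.85
eef_pos: [0.5807, -0.2325, 0.0399]
ee_rot: [[-0.997, -0.073, -0.002], [-0.073, 0.997, -0.0], [0.002, -0.0, -1.0]]
ft_force: [0.2, -0.3, 0.5]
width: 0.08
finger_force: 0.0
clock: 36.45
eef_pos: [0.5521, 0.1652, 0.1997]
ee_rot: [[-0.997, -0.071, -0.002], [-0.071, 0.997, -0.001], [0.002, -0.001, -1.0]]
ft_force: [0.4, -0.6, 0.4]
width: 0.0855
finger_force: 0.0
top stack px 106 max z 0.1598 [ 0.5747 -0.1146  0.1472] post red 349 [ 0.5798 -0.2294  0.0493]
[260. 205.] 0.0348 [0.6764 0.1309]
[258. 285.] 0.0304 [0.445  0.1381]
[289. 291.] 0.0296 [0.4276 0.0495]
side stack px 186 max z 0.1485 [ 0.5713 -0.1099  0.1423] post red 137 [ 0.565  -0.2242  0.0459]
[247. 286.] 0.0298 [0.6749 0.1353]
[354. 285.] 0.0249 [0.4262 0.0508]
[336. 309.] 0.0252 [0.4416 0.1419]
[374. 337.] 0.0253 [0.3376 0.1919]
row [11.07 -1.69 10.  ] [-0.    -0.002 -0.001]
```

Ring one is on the post. The purple ring lies close to ring two, so I open only to 7.3 cm for this grasp.

```bash
python3 -m pendant '11.1 -1.7 8 0 0 0;11.1 -1.7 8 0 0 0;11.1 -1.7 8 0 0 0;11.1 -1.7 9 0 0 0;11.1 -1.7 12 0 0 0;11.1 -1.7 12 0 0 0;11.1 -1.7 12 0 0 0' 7.3
python3 -c "
from h import *
plan(.4432,.1402,.014)
c=cam('side');cv2.imwrite('pics/s6.png',cv2.resize(c['pixels'][220:360,240:420],None,fx=3.5,fy=3.5,interpolation=cv2.INTER_CUBIC))"
```

```text
clock: 37.25
eef_pos: [0.4428, 0.1411, 0.0805]
ee_rot: [[-0.997, -0.072, -0.002], [-0.072, 0.997, -0.001], [0.002, -0.0, -1.0]]
ft_force: [-0.3, -0.5, 0.6]
width: 0.0729
finger_force: 0.0
row [-0.05 -0.09  6.65] [-0.    -0.002 -0.   ]
```

View pics/s6.png

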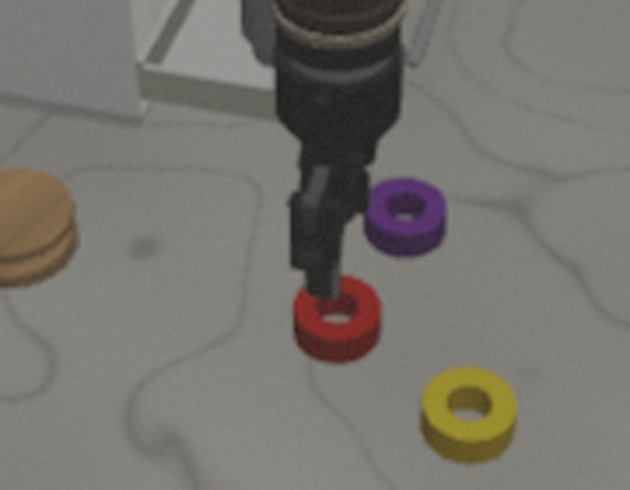

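The gripper sits over the red ring (337,318), and its fingers are clear of the purple ring (405,215). Descend, grip and lift.

```bash
python3 -m pendant '0 0 3 0 0 0;0 0 5 0 0 0;0 0 6.6 0 0 0;0 0 6.6 0 0 0;0 0 6.6 0 0 0' && python3 -m pendant '0 0 0 0 0 0;0 0 0 0 0 0;0 0 0 0 0 0;0 0 0 0 0 0;0 0 0 0 0 0;0 0 0 0 0 0;0 0 0 0 0 0' 5 30 && python3 -m pendant '0 0 -5 0 0 0;0 0 -10 0 0 0;0 0 -15 0 0 0;0 0 -20 0 0 0;0 0 -20 0 0 0;0 0 -20 0 0 0;0 0 -20 0 0 0'
python3 - <<'E'
from h import *
s=observe()
c=cam("side");W=pts(c);k=redmask(c)&(np.hypot(W[...,0]-s["eef_pos"][0],W[...,1]-s["eef_pos"][1])<.06)&(W[...,2]>.12)
print(k.sum(),(W[k].min(0)-s["eef_pos"]).round(4),(W[k].max(0)-s["eef_pos"]).round(4))
plan(.581,-.2322,.22)
E
```

```text
clock: 37.8
eef_pos: [0.4432, 0.1417, 0.0152]
ee_rot: [[-0.997, -0.073, -0.001], [-0.073, 0.997, -0.0], [0.001, -0.0, -1.0]]
ft_force: [-0.8, 0.8, 0.4]
width: 0.0728
finger_force: 0.0
clock: 38.5
eef_pos: [0.4435, 0.1418, 0.0161]
ee_rot: [[-0.997, -0.073, 0.001], [-0.073, 0.997, 0.0], [-0.001, 0.0, -1.0]]
ft_force: [-1.1, -0.6, 5.8]
width: 0.0595
finger_force: 31.0
clock: 39.2
eef_pos: [0.4421, 0.1414, 0.2135]
ee_rot: [[-0.997, -0.073, -0.003], [-0.073, 0.997, -0.001], [0.003, -0.0, -1.0]]
ft_force: [-0.4, -0.4, 0.3]
width: 0.059
finger_force: 32.9
260 [-0.0305 -0.0315 -0.0138] [0.0219 0.0355 0.0519]
row [-11.17 -38.26  -0.73] [-0.001 -0.004  0.001]
```

```bash
python3 -m pendant '-11.2 -38.3 -0.7 0 0 0;-11.2 -38.3 -0.7 0 0 0;-11.2 -38.3 -0.7 0 0 0;-11.2 -38.3 -0.7 0 0 0;-11.2 -38.3 -0.7 0 0 0;-11.2 -38.3 -0.7 0 0 0;-11.2 -38.3 -0.7 0 0 0;-11.2 -38.3 -0.7 0 0 0;-11.2 -38.3 -0.7 0 0 0;-11.2 -38.3 -0.7 0 0 0;-11.2 -38.3 -0.7 0 0 0;-11.2 -38.3 -0.7 0 0 0;-11.2 -38.3 -0.7 0 0 0;-11.2 -38.3 4 0 0 0;-11.2 -38.3 8.5 0 0 0;-11.2 -38.3 8.5 0 0 0;-11.2 -38.3 8.5 0 0 0;-11.2 -38.3 8.5 0 0 0'
python3 - <<'E'
from h import *
plan(.581,-.2322,.085)
c=cam("side");cv2.imwrite("pics/s7.png",cv2.resize(c["pixels"][120:280,240:420],None,fx=3.3,fy=3.3,interpolation=cv2.INTER_CUBIC))
E
```

```text
clock: 41.05
eef_pos: [0.5835, -0.2326, 0.1322]
ee_rot: [[-0.997, -0.073, 0.002], [-0.073, 0.997, -0.002], [-0.002, -0.002, -1.0]]
ft_force: [0.2, 0.2, -1.4]
width: 0.0592
finger_force: 33.0
row [0.25 0.07 4.72] [-0.002  0.002  0.001]
```

View pics/s7.png

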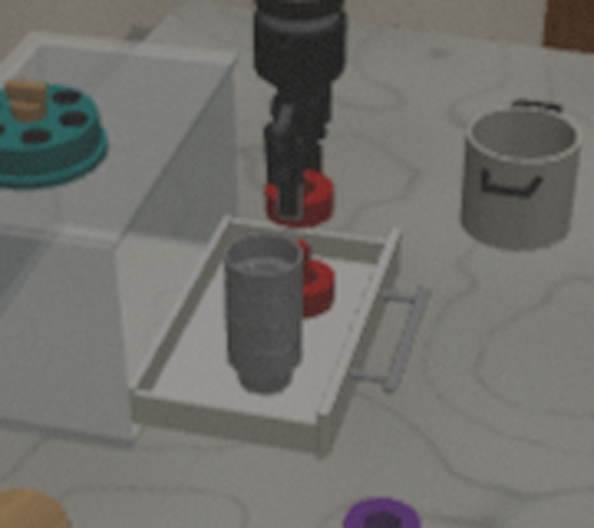

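Ring one (315,288) lies flat on the base, and ring two (300,198) is above the post. Lower it in stages.

```bash
python3 -m pendant '0.1 0 1.5 0 0 0;0.2 0 3 0 0 0;0.2 0 4.2 0 0 0;0.2 0 4.2 0 0 0;0.2 0 4.2 0 0 0' && python3 -m pendant '0 0 0.8 0 0 0;0 0 1.6 0 0 0;0 0 2.2 0 0 0;0 0 2.2 0 0 0;0 0 2.2 0 0 0'
```

```text
clock: 41.6
eef_pos: [0.5803, -0.2327, 0.0879]
ee_rot: [[-0.997, -0.073, -0.001], [-0.073, 0.997, -0.001], [0.001, -0.001, -1.0]]
ft_force: [0.1, -0.4, -1.3]
width: 0.059
finger_force: 33.0
clock: 42.1
eef_pos: [0.5804, -0.2326, 0.0652]
ee_rot: [[-0.997, -0.073, -0.001], [-0.073, 0.997, -0.001], [0.001, -0.001, -1.0]]
ft_force: [1.9, 0.5, 2.7]
width: 0.0591
finger_force: 33.2
```

Seated. Release, retract, swing back to in front of the handle with closed fingers, and check.

```bash
python3 -m pendant '0 0 0 0 0 0;0 0 0 0 0 0;0 0 0 0 0 0;0 0 0 0 0 0;0 0 0 0 0 0' 8 && python3 -m pendant '0 0 -5 0 0 0;0 0 -10 0 0 0;0 0 -13 0 0 0;10 0 -13 0 0 0;20 4 -13 0 0 0;20 4 -13 0 0 0;20 4 -13 0 0 0;20 4 -13 0 0 0;20 4 -13 0 0 0;20 4 -13 0 0 0'
python3 - <<'E'
from h import *
stack(3)
c=cam("side");cv2.imwrite("pics/s8.png",cv2.resize(c["pixels"][120:280,240:420],None,fx=3.3,fy=3.3,interpolation=cv2.INTER_CUBIC))
for n in("top","side"):
    c=cam(n);W=pts(c);z=W[...,2];g=(z>.03)&(z<.05)&(W[...,0]>.42)&(W[...,0]<.485)&(W[...,1]<-.08)&(W[...,1]>-.28);Q=W[g];print('bar',len(Q),Q.mean(0),Q.min(0),Q.max(0))
plan(.425,-.182,.2);plan(.425,-.182,.038)
E
```

```text
clock: 42.6
eef_pos: [0.5797, -0.2325, 0.0647]
ee_rot: [[-0.997, -0.073, -0.002], [-0.073, 0.997, -0.0], [0.002, -0.0, -1.0]]
ft_force: [-0.8, -1.5, 0.0]
width: 0.0806
finger_force: 0.0
clock: 43.6
eef_pos: [0.3787, -0.2075, 0.1957]
ee_rot: [[-0.997, -0.073, -0.0], [-0.073, 0.997, -0.001], [0.0, -0.001, -1.0]]
ft_force: [0.4, 0.2, -0.5]
width: 0.0803
finger_force: 0.0
top stack px 105 max z 0.1569 [ 0.5747 -0.1143  0.1469] post red 383 [ 0.5787 -0.2289  0.069 ]
[260. 205.] 0.035 [0.6761 0.1311]
[289. 291.] 0.0313 [0.4277 0.0496]
[239. 321.] 0.0304 [0.3403 0.1891]
side stack px 186 max z 0.149 [ 0.5712 -0.1091  0.1423] post red 193 [ 0.5636 -0.222   0.0598]
[247. 286.] 0.0295 [0.6749 0.1349]
[354. 285.] 0.0249 [0.4253 0.0515]
[374. 337.] 0.0251 [0.3375 0.1919]
bar 215 [ 0.47070608 -0.17878065  0.04446963] [ 0.46092479 -0.25525786  0.03356894] [ 0.48479037 -0.10754008  0.04992736]
bar 155 [ 0.46829172 -0.16937434  0.04137931] [ 0.45780311 -0.25302644  0.03433001] [ 0.48399584 -0.10493421  0.04633308]
row [-4.82  2.18 -0.52] [ 0.    -0.003  0.001]
row [-4.86  2.18 15.68] [ 0.    -0.003  0.001]
```

View pics/s8.png

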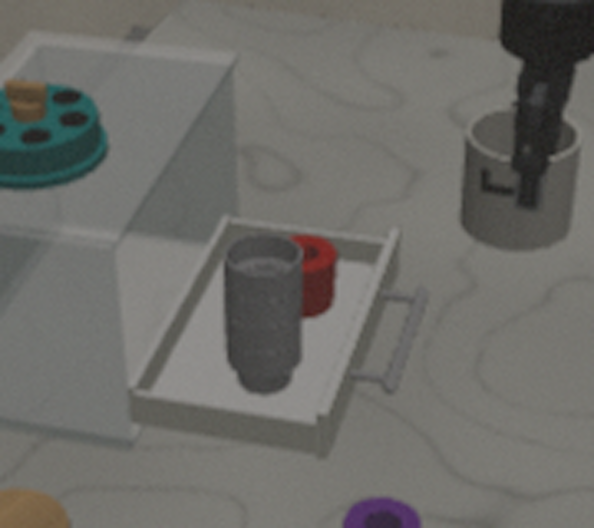

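Both rings lie stacked on the post (315,280) and the cup stack (265,310) is straight. Close the fingers and drop in front of the bar.

```bash
python3 -m pendant '-4 2.2 0 0 0 0;-4 2.2 0 0 0 0;-4 2.2 4 0 0 0;-4 2.2 8 0 0 0;-4 2.2 12 0 0 0;-4 2.2 15.7 0 0 0;-4 2.2 15.7 0 0 0;-4 2.2 15.7 0 0 0' 0 20 && python3 -m pendant '-0.5 0 0 0 0 0;-1 0 0 0 0 0;-1.5 0 0 0 0 0;-2 0 0 0 0 0;-2.5 0 0 0 0 0;-3 0 0 0 0 0;-3.5 0 0 0 0 0;-4 0 0 0 0 0;-4.5 0 0 0 0 0;-5 0 0 0 0 0'
```

```text
clock: 44.65
eef_pos: [0.4154, -0.1823, 0.0384]
ee_rot: [[-0.997, -0.073, -0.004], [-0.073, 0.997, 0.0], [0.004, 0.0, -1.0]]
ft_force: [-0.1, 0.0, 0.3]
width: -0.0002
finger_force: 0.0
clock: 45.65
eef_pos: [0.4654, -0.1787, 0.0379]
ee_rot: [[-0.997, -0.073, -0.003], [-0.073, 0.997, -0.0], [0.003, -0.0, -1.0]]
ft_force: [-2.7, -0.3, 0.6]
width: -0.0002
finger_force: 1.1
```

```bash
python3 -m pendant '-0.5 0 0 0 0 0;-1 0 0 0 0 0;-1.5 0 0 0 0 0;-2 0 0 0 0 0;-2.5 0 0 0 0 0;-3 0 0 0 0 0;-3.5 0 0 0 0 0;-4 0 0 0 0 0;-4.5 0 0 0 0 0;-5 0 0 0 0 0;-5.5 0 0 0 0 0;-6 0 0 0 0 0;-6.5 0 0 0 0 0;-7 0 0 0 0 0;-7.5 0 0 0 0 0;-8 0 0 0 0 0;-8.5 0 0 0 0 0;-9 0 0 0 0 0;-9.5 0 0 0 0 0;-10 0 0 0 0 0'
python3 - <<'E'
from h import *
for n in("top","side"):
    c=cam(n);W=pts(c);z=W[...,2];g=(z>.052)&(z<.064)&(W[...,0]<.66)&(W[...,0]>.54)&(W[...,1]<.0)&(W[...,1]>-.3);Q=W[g];print(len(Q),Q.mean(0))
cv2.imwrite("pics/s9.png",cv2.resize(c["pixels"][120:280,240:420],None,fx=3.3,fy=3.3,interpolation=cv2.INTER_CUBIC))
E
```

```text
clock: 47.65
eef_pos: [0.5657, -0.1714, 0.0379]
ee_rot: [[-0.997, -0.073, -0.002], [-0.073, 0.997, -0.0], [0.002, -0.0, -1.0]]
ft_force: [-2.9, -1.7, 0.6]
width: 0.0001
finger_force: 1.1
149 [ 0.61810862 -0.08737806  0.05965627]
254 [ 0.61748529 -0.13291534  0.05693311]
```

View pics/s9.png

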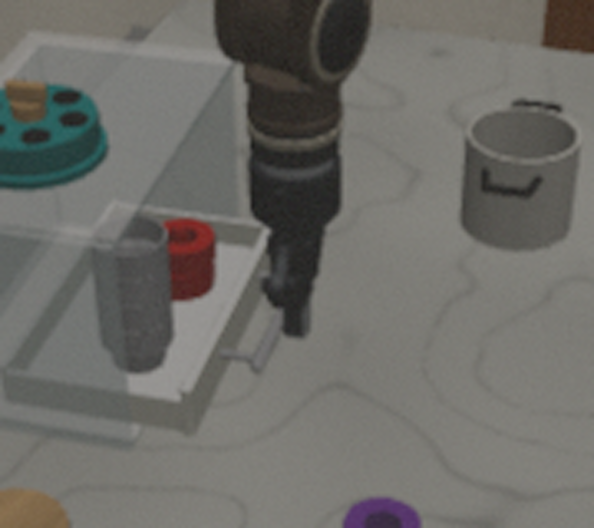

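The drawer is most of the way in with the stack and rings undisturbed. Continue slowly.

```bash
python3 -m pendant '-0.4 0 0 0 0 0;-0.8 0 0 0 0 0;-1.2 0 0 0 0 0;-1.5 0 0 0 0 0;-1.7 0 0 0 0 0;-1.9 0 0 0 0 0;-2.1 0 0 0 0 0;-2.3 0 0 0 0 0;-2.5 0 0 0 0 0'
```

```text
clock: 48.65
eef_pos: [0.5902, -0.1695, 0.0378]
ee_rot: [[-0.997, -0.073, -0.002], [-0.073, 0.997, -0.0], [0.002, -0.0, -1.0]]
ft_force: [-1.9, 1.3, 1.1]
width: 0.0001
finger_force: 1.0
```

```bash
python3 -m pendant '-0.2 0 0 0 0 0;-0.4 0 0 0 0 0;-0.6 0 0 0 0 0;-0.8 0 0 0 0 0'
```

```text
clock: 49.05
eef_pos: [0.5966, -0.1691, 0.0377]
ee_rot: [[-0.997, -0.072, -0.005], [-0.072, 0.997, -0.001], [0.005, -0.0, -1.0]]
ft_force: [-12.2, -0.3, 8.0]
width: -0.0002
finger_force: 6.4
```

```bash
python3 -m pendant '-0.1 0 0 0 0 0;-0.2 0 0 0 0 0;-0.2 0 0 0 0 0' && python3 -m pendant '0.5 0 0 0 0 0;1 0 0 0 0 0;2 0 0 0 0 0;4 0 0 0 0 0;8 0 0 0 0 0;10 0 0 0 0 0;10 0 -5 0 0 0;10 0 -10 0 0 0;10 0 -10 0 0 0;10 0 -10 0 0 0'
python3 - <<'E'
from h import *
c=cam("side");cv2.imwrite("pics/s10.png",cv2.resize(c["pixels"][100:280,200:420],None,fx=3,fy=3,interpolation=cv2.INTER_CUBIC))
for n in("top","side"):
    c=cam(n);W=pts(c);z=W[...,2];g=(z>.052)&(z<.064)&(W[...,0]<.68)&(W[...,0]>.60)&(W[...,1]<.0)&(W[...,1]>-.32);Q=W[g];print(len(Q),Q.mean(0))
    g=redmask(c)&(W[...,0]>.68)&(W[...,1]<-.1)&(W[...,2]<.2)&(W[...,2]>0);print('rings',g.sum(),W[g].mean(0) if g.any() else 0)
E
```

```text
clock: 49.35
eef_pos: [0.5966, -0.1691, 0.0377]
ee_rot: [[-0.997, -0.072, -0.009], [-0.072, 0.997, -0.001], [0.009, -0.0, -1.0]]
ft_force: [-14.9, 1.2, 9.2]
width: 0.0001
finger_force: 7.4
clock: 50.35
eef_pos: [0.5014, -0.1766, 0.1398]
ee_rot: [[-0.997, -0.073, 0.002], [-0.073, 0.997, -0.002], [-0.002, -0.002, -1.0]]
ft_force: [-0.1, -0.9, -0.7]
width: -0.0001
finger_force: 0.0
357 [ 0.65192786 -0.16563086  0.05883272]
rings 0 0
262 [ 0.65094786 -0.13853303  0.05691029]
rings 293 [ 0.71072967 -0.20964838  0.05845383]
```

View pics/s10.png

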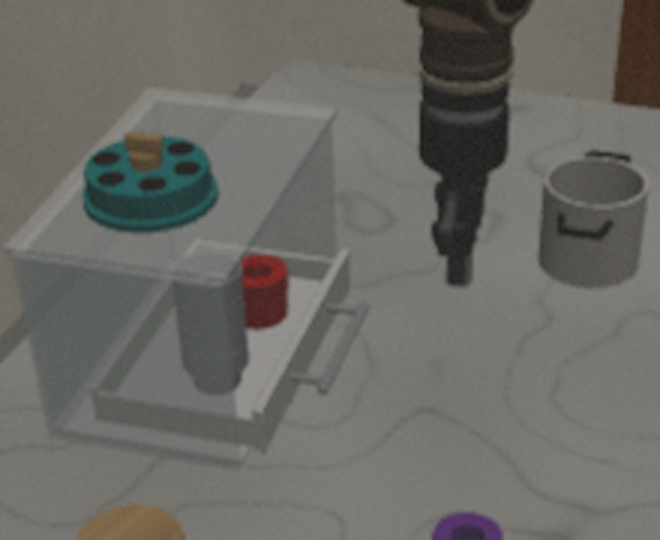

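The drawer is against its stop, with the stack (210,320) and rings (265,290) in place inside. I check the geometry: the housing front should be about 15 mm behind the panel face, or 10 mm behind its middle.

```bash
python3 - <<'E'
from h import *
a=.072;ax=np.array([np.cos(a),np.sin(a)])
for n in("top","side"):
    c=cam(n);W=pts(c);z=W[...,2];X=W[...,:2]@ax;Y=W[...,:2]@np.array([-ax[1],ax[0]])
    g=(z>.190)&(z<.22)&(X>.5)&(X<.9)&(Y<-.1)&(Y>-.36);print(n,'roof front',g.sum(),np.percentile(X[g],[1,3,10]) if g.any() else 0)
    p=(z>.054)&(z<.066)&(X<.67)&(X>.6)&(Y<-.08)&(Y>-.36);print('panel',p.sum(),np.percentile(X[p],[2,50,98]))
E
```

```text
top roof front 6407 [0.64925169 0.65229381 0.66346434]
panel 352 [0.63326501 0.6382604  0.64361812]
side roof front 2439 [0.64637146 0.64748597 0.65642945]
panel 190 [0.63100151 0.63559324 0.64164899]
```

```bash
python3 -c "
from h import *
print(hand_in())"
```

```text
the job is handed in; nothing more can be done
None
```

The job is handed in, with no verdict returned. The three loose cups are stacked straight on the fixed cup, both red rings are flat on the post, and the drawer is pushed home against its stop. I never touched the pot or the discs, and the last picture shows everything in place.

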